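# Load a relay module under the spring clip of a soldering jig

## Robot

A 7-joint arm with a two-finger parallel gripper is mounted at the origin on the work surface. World frame = base frame: x ahead of the robot, y to its left, z up, the work surface at z = 0. Lengths are in mm, angles in rad, forces in N, time in s.
With the tool pointing down it reaches from about 400 to 875 mm from the base axis. Payload 19.3 kg.
Tool frame: the origin (TCP) lies at the very end of the fingers, on their centre line; the grasp point (between the pads) lies 19 mm behind it; x points along the fingers, z is the direction in which the jaws open and shut, and the axes are right-handed (so a half turn about x gives the same grasp; the last joint's range is limited). The gripper opens to 85 mm and grips with 20 to 120 N. Pads are 22 mm wide; open, the fingers measure 114 mm over their backs; the gripper's body (76 mm by 85 mm) begins 54 mm behind the grasp point. The pads swing forward as they close: fully open they stand 13 mm farther back than shut.
Start: joints at [-1.265, 0.521, -0.036, 1.599, 0.021, 1.021, -0.113], TCP at [229.403, 581.368, 231.291] pointing down, gripper open.
Joint ranges: [-2.91, 2.91], [-0.3, 2.13], [-1.5, 1.42], [0.17, 2.43], [-1.26, 4.41], [0.16, 1.93], [-2.52, 2.52]. Speed limits (rad/s): [1.89, 1.89, 2.39, 2.39, 3.01, 3.01, 3.01].

## Interface

Orientations are given as a rotation vector (axis times angle).
In Python, from station import env, vision, workorder, models gives the robot as it stands. The module is installed in compiled form; this text tells all that it offers.
- The arm moves only by the tool apply_moves, never from a script. Its argument "moves" is text: rows parted by semicolons, each of 4 numbers parted by spaces: the shift along the tool's x, y, z in units of 40 mm (1.0 is 40 mm), then the turn about the tool's x in units of 6 degrees (1.0 is 6 degrees). A call has 1 to 5 rows; each row shifts and turns the pose as measured when the row begins, along the tool's axes as they then stand; what a row does not reach is not made up. A row lasts 1/12 s, in which the tool goes at most 41.7 mm and 7.16 degrees, less where a joint would pass 70% of its speed; a pose out of reach is approached as far as the arm can. A call is refused whole if a number of a shift passes 1 or a number of a turn 1, either way. A call with a gripper value outside its range is refused whole. "fingers" is the closure, from -1 (fully open) to 1 (shut), set as the call begins (left out, the last holds). The fingers move at their own pace and stop on an object; "grip_force" is the grip in N (left out, the last holds). Time passes only in rows, so rows that do not move let the fingers close. It gives the time, the measured TCP pose, the force and the opening at its end, in the units of the state.
- env.sense(): the state, without advancing time (a new reading comes with each control period).
- vision.read_camera(name): name is "scene" or "side" or "wrist"; returns a dict with "pixels" (420x560x3 uint8, red, green, blue), "K" (3x3 intrinsics, pixels), "extrinsics" (4x4, takes a point from world to camera coordinates). Camera axes: x right, y down, z forward; pixel columns grow to the right and rows downward; lengths in mm; the calibration is good to about 2 mm. A picture is of the moment at which its call begins. There is no depth.
- workorder.close_job(): hands the job in, once; it reports no verdict.
Trained networks look in the newest picture that a camera, given by its name, has taken for a name from the list of things; names that differ only in an ending like _2 or _b are one class to them, and where a whole thing is asked for, a point or a joint stands for the part that bears it (a point fixed in the world has none). Each returns a list of dicts, best first, with "conf" (0 to 1); they miss things now and then, are a little off and sometimes report something else, mostly with a low value. They report only what shows in the picture. A call takes as long as a camera call. They do not tell look-alikes from the thing itself.
- models.find_in(label, camera): "extent" ([centre column, centre row, width, height] as shares, 0 to 1, of the picture: columns of its width, rows of its height, round what is visible of it).
- models.pinpoint(label, camera): "position" ([column, row] as shares, 0 to 1, of the picture: columns of its width, rows of its height: a listed point, or the origin of a listed thing).
The state is a dict: "time_s": time; "joints": joint angles; "joint_velocities": joint speeds; "tau": joint torques, N m; "eef_pos": TCP position; "orientation": TCP orientation; "force": force on the tool from outside, world axes, zero at the start; "wrist_torque": the same for the moment, N m; "grip_width": finger opening in mm.
Only numpy, scipy, OpenCV 4.12 (cv2) and the standard library are available. Lean on these libraries where they do the work, as an engineer would, in place of code of your own. Each camera call takes 0.05 s, during which the arm holds its last target.

## Task

Load the relay module into the soldering jig without picking it up: press the clip's red pedal down with one fingertip and keep it down while the other fingertip pushes the module along its channel, under the raised jaw, until it sits fully home against the end stop. Then let the pedal up so that the jaw clamps the board, and move clear. Leave everything else on the bench where it is.

Things in the scene. Friction and masses are not known exactly. Their poses are not given: they have to be found in the camera images.
- jig: soldering jig fixed on a blue mat 2 mm thick: aluminium base plate 156 x 84 x 12 mm (jig x -78 to 78, y -38 to 46 mm). Origin on its underside below the channel's centre line; x = direction in which the module is pushed, z up. The channel runs along x on the base, 12 mm above the origin, between dark rails 5 mm high and 51.5 mm apart (x -55 to 65 mm)
- stop (a point): foot of the end stop's face, at the far end of the channel: jig x = 65 mm, y = 0, 12 mm above the jig's origin. The stop is a dark wall 9 mm high across the channel
- hinge (a point): point of the spring clip's hinge line, which is parallel to jig x: jig x = -20, y = 39 mm, 23 mm above the jig's origin. The line runs between two dark cheeks at x = -74 and 71 mm, 28 mm high above the origin. The pedal is on the +y side and overhangs the base; the jaw is on the other side, over the channel
- module: loose relay module, about 60 g: green board on a black carrier, 48 (x) x 50 (y) x 6 mm, with two blue relays along its rear (-x) edge, 16 mm deep, 40 mm wide together, tops 22 mm above the underside, rear faces flush with the rear edge (x = -24 mm). Origin: centre of the underside. Starts in the channel with its origin at jig x -8 to 10 mm; fully home it is at jig x = 41 mm, y = 0
- clip (a joint): angle of the spring clip, rad: 0 = shut on nothing (jaw 1.5 mm above the channel floor, blocking the module); grows as the pedal is pressed, mechanical end at 0.6. The jaw clears the module above about 0.27; resting on the board it reads about 0.25. A spring shuts it; the pedal takes about 3 N at first, 5 to 8 N fully down
- pedal (a point): middle of the top of the red pedal, a plate 98 mm long (jig x -69 to 29 mm) and 25 mm wide (6 to 31 mm out from the hinge line). Shut, it rises outwards by 0.25 rad; at clip angle a its slope is 0.25 - a. The point is at jig x = -20 mm, 17 mm out from the hinge line, 31 mm above the jig's origin when shut, about 22 mm at a = 0.5
- jaw (a point): middle of the jaw's lower edge: a steel lip 22 mm long along jig x (40 to 62 mm) and 5 mm wide, 18 to 23 mm from the hinge line towards the channel (jig y 16 to 21 mm). Lip and arm rise as the pedal is pressed
- reel: bystander: black reel of solder wire with an orange label, lying flat, 54 mm across, 30 mm high, origin at the centre of its underside
- flux_jar: bystander: small amber jar with black cap, 38 mm across, 36 mm high, origin at the centre of its underside
- screwdriver: bystander: screwdriver with red handle, lying, 140 mm long along its x, origin under its middle
- spare_board: bystander: flat green board without relays, 50 x 70 mm, 4 mm thick, 11 mm at its black connector, origin at the centre of its underside
- tweezers: bystander: steel tweezers lying along their x, 120 mm long, 6 mm high, origin at the centre of the underside
- tip_tin: bystander: black tin with a brass cleaning ball, 64 mm across, 53 mm high, origin at the centre of its underside
- parts_tray: bystander: white divided tray 90 x 130 x 22 mm, origin at the centre of its underside
Things that resemble listed ones, but are neither listed nor needed, are in the scene too. What is shaped like the module but yellow is not meant. There is more than one size of the jig; the job needs the larger.

How it is judged:
By the outcome, as a careful person would: the job done as asked, in the order asked, and still so for the second after the job is handed in, with the robot touching nothing.
It also fails if it takes over 42 s, if anything falls off the work surface, if the arm or the gripper's body presses on something with over 40 N, if the wrist force passes 120 N, or if a joint passes its speed limit or range.

## Working session

There is one attempt and no reset: what is moved stays moved. The work goes in short steps, Python scripts to look and compute and a tool call to move; the robot and the scene stay as the last step left them, time stands still between calls to the robot, and variables do not carry over. Pictures are saved under pics/ and viewed, and the job is handed in when it is done.

Besides the shell and the picture viewer there is one more tool, called after ">>>" by a JSON object that holds its "method" and its "body", one argument or row to a line. apply_moves: Moves the arm, as the interface text tells. Its arguments: {"type":"object","properties":{"moves":{"type":"string"},"fingers":{"type":"number"},"grip_force":{"type":"number"}},"required":["moves"]}

```bash
mkdir -p pics; ls; cat > h.py <<'E'
from station import env, vision, workorder, models
import numpy as np, cv2
from scipy.spatial.transform import Rotation as R
def cam(n,fn=None):
    d=vision.read_camera(n)
    if fn: cv2.imwrite('pics/'+fn,d['pixels'][:,:,::-1])
    return d
def proj(d,p):
    p=np.atleast_2d(p).astype(float); E=np.array(d['extrinsics']);K=np.array(d['K'])
    c=p@E[:3,:3].T+E[:3,3]; u=c@K.T; return u[:,:2]/u[:,2:]
def ray(d,uv):
    E=np.array(d['extrinsics']);K=np.array(d['K'])
    v=np.linalg.inv(K)@np.array([uv[0],uv[1],1.]); Rm=E[:3,:3]
    return -Rm.T@E[:3,3], Rm.T@v
def atz(d,uv,z):
    o,v=ray(d,uv); return o+v*(z-o[2])/v[2]
def tri(obs):
    A=np.zeros((3,3));b=np.zeros(3)
    for d,uv in obs:
        o,v=ray(d,uv); v=v/np.linalg.norm(v); P=np.eye(3)-np.outer(v,v); A+=P;b+=P@o
    return np.linalg.solve(A,b)
E
python3 - <<'E'
from h import *
s=env.sense(); print(s)
for n in ['scene','side','wrist']:
    d=cam(n,n+'0.png'); 
    print(n, np.round(np.array(d['extrinsics']),3).tolist(), np.array(d['K']).tolist())
    for l in ['jig','module','clip']:
        print(l,[(round(r['conf'],2),np.round(np.array(r['extent'])*[560,420,560,420]).tolist()) for r in models.find_in(l,n)])
    for l in ['stop','hinge','pedal','jaw','module','jig']:
        print(l,[(round(r['conf'],2),np.round(np.array(r['position'])*[560,420],1).tolist()) for r in models.pinpoint(l,n)])
E
```

```text
pics
{'time_s': 0.0, 'joints': array([-1.2651934 ,  0.52197146, -0.0363175 ,  1.59996942,  0.02122894,
        1.02112066, -0.11278181]), 'joint_velocities': array([-4.93369129e-04, -7.99193031e-04,  8.86543336e-04,  1.62978798e-03,
        9.26956599e-04,  9.08692618e-05, -5.59212637e-04]), 'tau': array([ 6.86556778e-04, -9.27112484e+01,  1.98016874e+00, -3.69917178e+01,
        1.78694318e-02,  8.20625253e-03,  1.87167120e-05]), 'eef_pos': array([229.31552989, 581.06591072, 230.76619195]), 'orientation': array([-0.92876828,  1.36471876,  0.92762194]), 'force': array([ 0.06354839, -0.16382099, -0.06222754]), 'wrist_torque': array([ 0.02148501, -0.01764645,  0.05357744]), 'grip_width': 85.29568358899114}
scene [[-0.03, 1.0, -0.008, 104.334], [0.657, 0.014, -0.754, -335.594], [-0.754, -0.028, -0.657, 1416.557], [0.0, 0.0, 0.0, 1.0]] [[429.06625281196216, 0.0, 280.14473613923315], [0.0, 429.06625281196216, 209.4392588126052], [0.0, 0.0, 1.0]]
jig [(0.87, [239.0, 190.0, 28.0, 37.0]), (0.61, [300.0, 226.0, 58.0, 59.0])]
module [(0.66, [313.0, 183.0, 19.0, 17.0])]
clip [(0.76, [316.0, 221
[... 815 characters left out ...]
24.0])]
clip [(0.97, [273.0, 211.0, 42.0, 32.0]), (0.92, [273.0, 277.0, 38.0, 25.0])]
stop [(0.73, [302.4, 204.8]), (0.57, [295.8, 271.7])]
hinge [(0.65, [272.5, 213.0]), (0.56, [271.5, 282.9]), (0.52, [285.4, 220.3])]
pedal [(0.42, [283.2, 220.1])]
jaw [(0.83, [291.3, 203.5]), (0.73, [289.3, 266.3])]
module [(0.66, [224.0, 243.4]), (0.59, [286.9, 222.9])]
jig [(0.65, [283.3, 286.3])]
wrist [[0.368, 0.93, -0.0, -626.25], [0.898, -0.355, 0.259, -33.161], [0.241, -0.095, -0.966, 378.507], [0.0, 0.0, 0.0, 1.0]] [[306.14738228954343, 0.0, 276.67611331319006], [0.0, 306.14738228954343, 209.65851428032727], [0.0, 0.0, 1.0]]
jig []
module []
clip []
stop []
hinge []
pedal []
jaw []
module []
jig []
```

```bash
python3 - <<'E'
import cv2
a=cv2.imread('pics/scene0.png'); b=cv2.imread('pics/side0.png')
cv2.imwrite('pics/s_big.png',cv2.resize(a[140:320,180:420],None,fx=3.3,fy=3.3,interpolation=cv2.INTER_CUBIC))
cv2.imwrite('pics/d_big.png',cv2.resize(b[170:350,180:420],None,fx=3.3,fy=3.3,interpolation=cv2.INTER_CUBIC))
E
```

```text
(no output)
```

View pics/scene0.png

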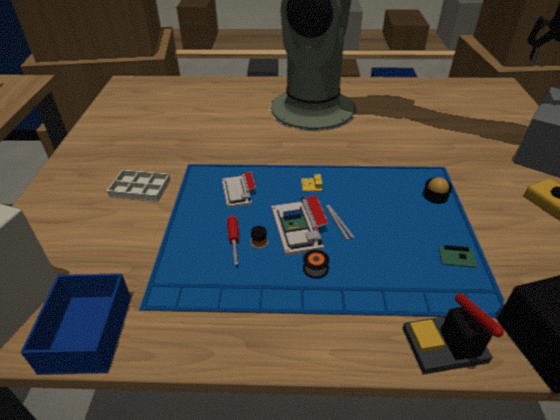

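View pics/side0.png

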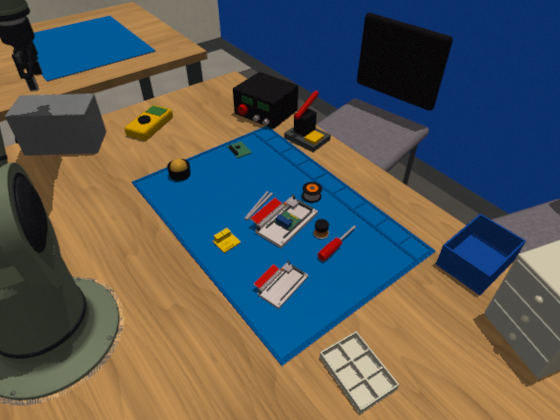

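```bash
sleep 1
```

```text
(no output)
```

View pics/s_big.png

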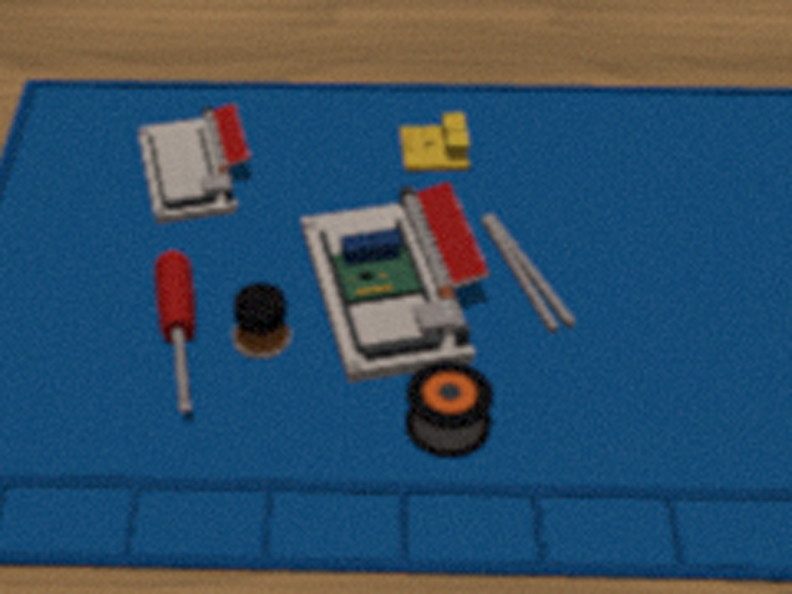

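View pics/d_big.png

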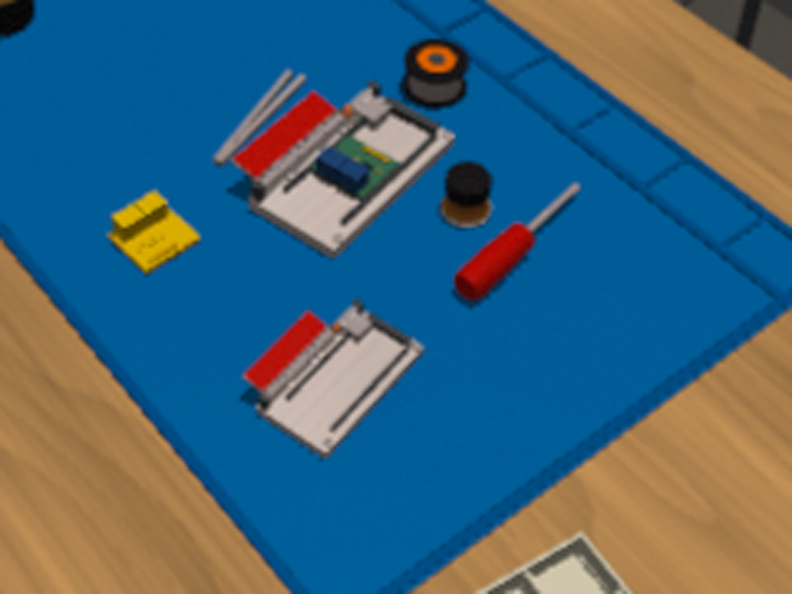

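The larger jig is at scene (298,226), with the blue-relay module at (297,222). The look-alikes are the small jig at (238,190) and the yellow module at (313,184). Next I'll fit the jig pose.

```bash
python3 - <<'E'
from h import *
from scipy.optimize import least_squares
ds=cam('scene');dd=cam('side')
S=lambda x,y:(x/3.3+180,y/3.3+140)
D=lambda x,y:(x/3.3+180,y/3.3+170)
obs=[(ds,S(303,217),(-78,-38,12)),(ds,S(350,373),(78,-38,12)),(ds,S(473,352),(78,46,12)),
(dd,D(333,247),(-78,-38,12)),(dd,D(453,133),(78,-38,12)),(dd,D(252,205),(-78,46,12)),
(ds,(302.4,247.4),(65,0,12)),(dd,(302.4,204.8),(65,0,12)),(ds,(305.6,213.9),(-20,39,23)),(dd,(272.5,213),(-20,39,23)),(dd,(283.2,220.1),(-20,56,31)) ][:10]
def f(p):
    c,s=np.cos(p[2]),np.sin(p[2]);r=[]
    for d,uv,q in obs:
        w=[p[0]+c*q[0]-s*q[1],p[1]+s*q[0]+c*q[1],2+q[2]]
        r+=list(proj(d,w)[0]-uv)
    return r
o=least_squares(f,[600,0,0],loss='soft_l1',x_scale=[10,10,.1]);print(o.x,np.round(np.reshape(o.fun,(-1,)),1) , np.round(np.reshape(f(o.x),(-1,2)),1).tolist())
s=env.sense();Rm=R.from_rotvec(s['orientation']).as_matrix();print(np.round(Rm,3))
E
```

```text
[ 5.83051431e+02 -5.40046817e+01  2.46564201e-01] [-0.6  0.2 -0.1 -0.2  0.9 -0.3  1.  -0.4  1.  -0.7 -0.6 -3.1 -0.5 -1.8
  1.3  1.3  3.5 -0.4 -0.2  1.4] [[-0.6, 0.2], [-0.1, -0.2], [0.9, -0.3], [1.0, -0.4], [1.0, -0.7], [-0.6, -3.1], [-0.5, -1.8], [1.3, 1.3], [3.5, -0.4], [-0.2, 1.4]]
[[-0.    -0.93   0.367]
 [ 0.     0.367  0.93 ]
 [-1.     0.     0.   ]]
```

```bash
python3 - <<'E'
from h import *
d=cam('wrist');s=env.sense();Rm=R.from_rotvec(s['orientation']).as_matrix()
E=np.array(d['extrinsics']);o=-E[:3,:3].T@E[:3,3]
print('cam in tool',Rm.T@(o-s['eef_pos']),'fwd',Rm.T@E[2,:3], 'right',Rm.T@E[0,:3])
y=.2466;jx=np.array([np.cos(y),np.sin(y),0]);jy=np.array([-np.sin(y),np.cos(y),0])
J=np.array([583,-54,2])
# tool target: x down, z=jy, y = z x x
print('tool y',np.cross(jy,[0,0,-1]),'jx',jx)
T=J+jy*10-jx*60; T[2]=200
print('T',T,'shift world',T-s['eef_pos'],'tool',Rm.T@(T-s['eef_pos'])/40)
E
```

```text
cam in tool [-142.84772052   65.55083257    1.29463198] fwd [ 9.65890625e-01 -2.58950304e-01 -2.00290016e-04] right [ 4.27715798e-05 -6.13929808e-04  9.99999811e-01]
tool y [-0.96974799 -0.24410823 -0.        ] jx [0.96974799 0.24410823 0.        ]
T [522.37403807 -58.94901407 200.        ] shift world [ 293.00698518 -640.34583986  -31.32358875] tool [  0.78213985 -12.68976073 -12.20272058]
```

>>> {"method": "apply_moves", "body": {
  "moves": "0 -0.72 -0.70 0;0 -0.72 -0.70 0;0 -0.72 -0.70 0;0 -0.72 -0.70 0;0 -0.72 -0.70 0"
}}

```text
time_s: 2.07
eef_pos: [309.1, 398.8, 229.3]
orientation: [-0.934, 1.36, 0.94]
force: [1.8, 0.4, 0.3]
grip_width: 85.7
```

>>> {"method": "apply_moves", "body": {
  "moves": "0 -0.72 -0.70 0;0 -0.72 -0.70 0;0 -0.72 -0.70 0;0 -0.72 -0.70 0;0 -0.72 -0.70 0"
}}

```text
time_s: 2.48
eef_pos: [395.3, 208.9, 229.6]
orientation: [-0.934, 1.357, 0.941]
force: [2.1, 0.6, -0.1]
grip_width: 85.6
```

>>> {"method": "apply_moves", "body": {
  "moves": "0 -0.72 -0.70 0;0 -0.72 -0.70 0;0 -0.72 -0.70 0;0 -0.72 -0.70 0;0 -0.72 -0.70 0"
}}

```text
time_s: 2.9
eef_pos: [481.8, 19.1, 230.3]
orientation: [-0.934, 1.352, 0.941]
force: [1.3, 1.1, 0.0]
grip_width: 85.2
```

>>> {"method": "apply_moves", "body": {
  "moves": "0 0 0 -1;0 0 0 -1;0 0 0 -1;0 0 0 -1;0 0 0 -1"
}}

```text
time_s: 3.32
eef_pos: [484.9, 8.3, 230.7]
orientation: [-1.33, 1.119, 1.327]
force: [0.7, 1.0, 0.7]
grip_width: 85.3
```

```bash
cat >> h.py <<'E'
def go(J,yaw,tj,zw):
    "rows to reach jig xy tj, world z zw"
    s=env.sense();Rm=R.from_rotvec(s['orientation']).as_matrix()
    c,sn=np.cos(yaw),np.sin(yaw)
    T=np.array([J[0]+c*tj[0]-sn*tj[1],J[1]+sn*tj[0]+c*tj[1],zw])
    jy=np.array([-sn,c,0]); z=Rm[:,2]
    ang=np.arctan2(z[0]*jy[1]-z[1]*jy[0],z@jy)
    p=s['eef_pos']-[J[0],J[1],0]
    print('t',round(s['time_s'],2),'TCP jig',np.round([c*p[0]+sn*p[1],-sn*p[0]+c*p[1],p[2]],1),'tilt',np.round(Rm[:,0],3),'turn units',round(-np.degrees(ang)/6,2),'shift',np.round(Rm.T@(T-s['eef_pos'])/40,3),'F',np.round(s['force'],1),'w',round(s['grip_width'],1))
E
python3 -c "
from h import *
go((583,-54),.2466,(-40,10),200)"
```

```text
t 3.32 TCP jig [-79.9  84.4 230.7] tilt [ 0.006  0.004 -1.   ] turn units -0.78 shift [ 0.77  -1.142 -1.774] F [0.7 1.  0.7] w 85.3
```

>>> {"method": "apply_moves", "body": {
  "moves": "0.2 -0.4 -0.6 -0.78;0.3 -0.4 -0.6 0;0.3 -0.4 -0.6 0;0 0 0 0",
  "fingers": -0.4
}}

```text
time_s: 3.65
eef_pos: [550.8, -52.4, 199.1]
orientation: [-1.402, 1.063, 1.394]
force: [-1.0, -1.1, -0.8]
grip_width: 60.1
```

```bash
python3 - <<'E'
from h import *
go((583,-54),.2466,(-40,10),200)
n='wrist';d=cam(n,'w1.png')
for l in ['stop','hinge','pedal','jaw','module','jig']:
    print(l,[(round(r['conf'],2),np.round(np.array(r['position'])*[560,420],1).tolist()) for r in models.pinpoint(l,n)])
np.savez('w1.npz',extrinsics=d['extrinsics'],K=d['K'])
y=.2466
for q in [(-78,-38,12),(78,-38,12),(78,46,12),(-78,46,12),(65,0,12),(-20,39,23),(-20,56,31)]:
    w=[583+np.cos(y)*q[0]-np.sin(y)*q[1],-54+np.sin(y)*q[0]+np.cos(y)*q[1],2+q[2]]
    print(q,np.round(proj(d,w)[0],1))
E
```

```text
t 3.65 TCP jig [-30.8   9.4 199.1] tilt [ 0.009  0.005 -1.   ] turn units 0.16 shift [-0.025  0.229  0.019] F [-1.  -1.1 -0.8] w 60.1
stop [(0.98, [155.1, 95.5])]
hinge [(0.86, [173.3, 34.9]), (0.59, [301.7, 198.5])]
pedal [(0.73, [190.8, 30.7]), (0.6, [320.2, 205.1])]
jaw [(0.88, [282.6, 255.6]), (0.86, [168.6, 89.9])]
module [(0.7, [345.1, 73.8]), (0.58, [268.3, 210.1])]
jig [(0.63, [156.4, 52.8])]
(-78, -38, 12) [230.6 142.4]
(78, -38, 12) [233.8 277.2]
(78, 46, 12) [304.8 278.2]
(-78, 46, 12) [310.9 143.7]
(65, 0, 12) [266.  267.6]
(-20, 39, 23) [302.9 199.9]
(-20, 56, 31) [319.9 202. ]
```

View pics/w1.png

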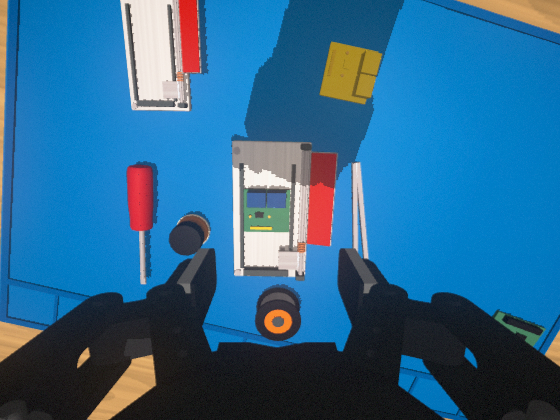

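The wrist view confirms it: larger jig, corners at about (233,142) and (302,276), with the blue-relay module at (268,209). The reel is at (278,313) and the tweezers at (360,210), both clear of the jig. I'll refine the pose from a close crop.

```bash
python3 - <<'E'
import cv2
a=cv2.imread('pics/w1.png')
cv2.imwrite('pics/w1c.png',cv2.resize(a[130:290,220:350],None,fx=3.7,fy=3.7,interpolation=cv2.INTER_CUBIC))
E
```

```text
(no output)
```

View pics/w1c.png

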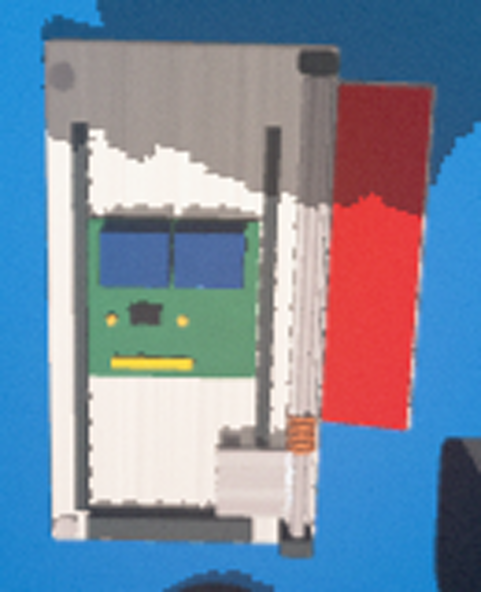

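```bash
python3 - <<'E'
from h import *
from scipy.optimize import least_squares
d=dict(np.load('w1.npz'))
W=lambda x,y:((x+.5)/3.7+220-.5,(y+.5)/3.7+130-.5)
obs=[(W(45,41),(-78,-38,12)),(W(54,540),(78,-38,12)),(W(340,45),(-78,46,12)),(W(79,510),(65,-25.75,12)),(W(436,86),(-69,39+31*.969,23+6+31*.25-1.5)),(W(409,430),(29,39+31*.969,23+6+31*.25-1.5))]
def f(p,n=4):
    c,s=np.cos(p[2]),np.sin(p[2]);r=[]
    for uv,q in obs[:n]:
        r+=list(proj(d,[p[0]+c*q[0]-s*q[1],p[1]+s*q[0]+c*q[1],2+q[2]])[0]-uv)
    return r
o=least_squares(f,[583,-54,.2466],x_scale=[10,10,.1]);p=o.x;print(p,np.round(f(p,6),1))
c,s=np.cos(p[2]),np.sin(p[2])
for n,uv,z in [('front L',W(88,377),18),('front R',W(257,377),18),('rear board L',W(90,215),18),('relay rear top',W(172,232),34),('relay fr top',W(172,287),34)]:
    w=atz(d,uv,z+2)[:2]-p[:2]; print(n,np.round([c*w[0]+s*w[1],-s*w[0]+c*w[1]],1))
E
```

```text
[ 5.81740730e+02 -5.45837600e+01  2.35385341e-01] [-0.7 -0.1 -1.4  0.2 -0.   1.1  2.2 -1.4 -0.4  1.4 -0.5  1.2]
front L [ 20.1 -24.8]
front R [18.7 26. ]
rear board L [-29.5 -24.1]
relay rear top [-28.7   0.1]
relay fr top [-13.    0.4]
```

```bash
python3 -c "
from h import *
go((582.3,-54.4),.239,(-50,31),70)"
```

```text
t 4.0 TCP jig [-31.2  14.2 201.5] tilt [ 0.011  0.007 -1.   ] turn units 0.27 shift [3.284 0.496 0.422] F [-0.7 -0.5 -1.1] w 59.6
```

>>> {"method": "apply_moves", "body": {
  "moves": "0.5 0.15 0.15 0.27;0.8 0.2 0.15 0;0.8 0.15 0.12 0;0.6 0 0 0;0.5 0 0 0",
  "fingers": -0.1
}}

```text
time_s: 4.42
eef_pos: [529.2, -32.7, 76.3]
orientation: [-1.392, 1.063, 1.366]
force: [0.5, 0.3, 0.8]
grip_width: 47.0
```

```bash
python3 - <<'E'
from h import *
go((582.3,-54.4),.239,(-50,31),50)
d=cam('wrist','w2.png');cam('side','d2.png');np.savez('w2.npz',extrinsics=d['extrinsics'],K=d['K'])
b=cv2.imread('pics/d2.png')
cv2.imwrite('pics/d2c.png',cv2.resize(b[130:270,190:370],None,fx=4,fy=4,interpolation=cv2.INTER_CUBIC))
E
```

```text
t 4.42 TCP jig [-46.4  33.7  76.3] tilt [ 0.025  0.008 -1.   ] turn units 0.01 shift [ 0.655  0.107 -0.068] F [0.5 0.3 0.8] w 47.0
```

View pics/w2.png

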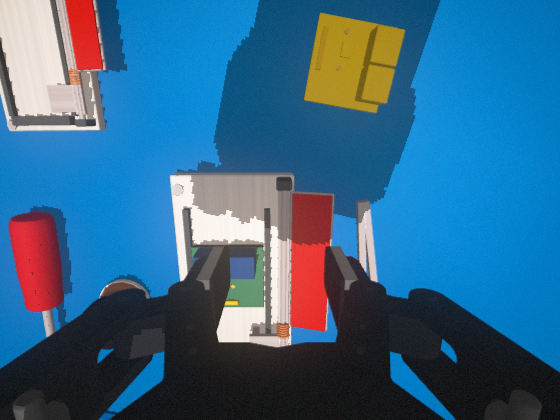

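View pics/d2c.png

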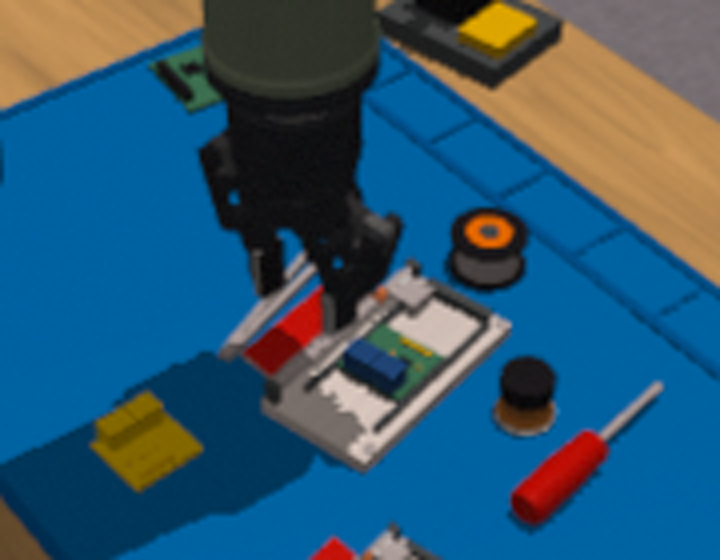

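```bash
python3 - <<'E'
from h import *
d=dict(np.load('w2.npz'))
for y,J in [(.239,(582.3,-54.4))]:
  for q in [(-78,-38,12),(-78,46,12),(-69,69,35.5),(29,69,35.5),(-24-5,-20,34),(-29,-25,12)]:
    w=[J[0]+np.cos(y)*q[0]-np.sin(y)*q[1],J[1]+np.sin(y)*q[0]+np.cos(y)*q[1],2+q[2]]
    print(q,np.round(proj(d,w)[0],1))
go((582.3,-54.4),.239,(-50,31),45)
E
python3 -c "
import cv2
a=cv2.imread('pics/w2.png');cv2.imwrite('pics/w2c.png',cv2.resize(a[160:340,160:350],None,fx=3.3,fy=3.3,interpolation=cv2.INTER_CUBIC))"
```

```text
(-78, -38, 12) [168.  176.2]
(-78, 46, 12) [293.2 176.3]
(-69, 69, 35.5) [332.9 197.9]
(29, 69, 35.5) [325.4 334.2]
(-29, -20, 34) [191.8 257.2]
(-29, -25, 12) [193.  243.9]
t 4.52 TCP jig [-47.6  34.   75.2] tilt [ 0.021  0.008 -1.   ] turn units 0.02 shift [ 0.754  0.077 -0.076] F [ 0.1 -0.9  0.6] w 47.0
```

View pics/w2c.png

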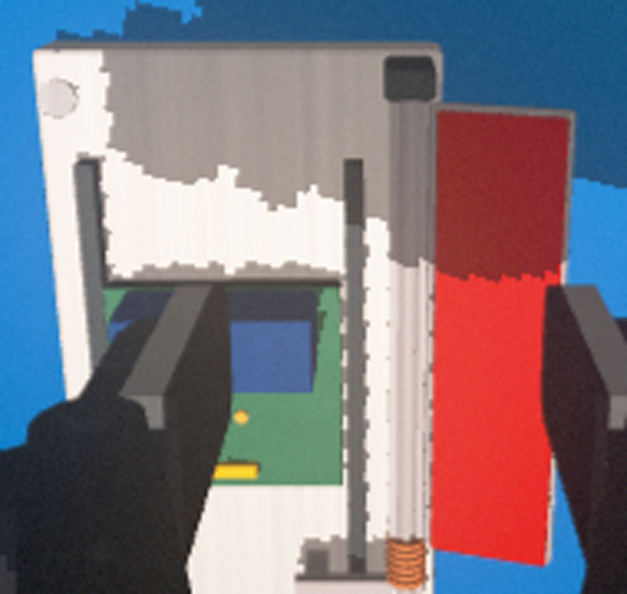

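```bash
python3 - <<'E'
from h import *
d=dict(np.load('w2.npz'));y=.239;J=(582.3,-54.4)
for q in [(-46.4+e,33.7+f,74+g) for e in (-11,0,11) for f in (-23.5,23.5) for g in (0,5)]:
    w=[J[0]+np.cos(y)*q[0]-np.sin(y)*q[1],J[1]+np.sin(y)*q[0]+np.cos(y)*q[1],2+q[2]]
    print(q,np.round(proj(d,w)[0],1))
E
```

```text
(-57.4, 10.200000000000003, 74) [227.  239.7]
(-57.4, 10.200000000000003, 79) [225.4 243.7]
(-57.4, 57.2, 74) [321.7 239.8]
(-57.4, 57.2, 79) [323.1 243.7]
(-46.4, 10.200000000000003, 74) [227.9 259.9]
(-46.4, 10.200000000000003, 79) [226.4 264.4]
(-46.4, 57.2, 74) [320.7 260. ]
(-46.4, 57.2, 79) [322.1 264.5]
(-35.4, 10.200000000000003, 74) [228.9 279.4]
(-35.4, 10.200000000000003, 79) [227.4 284.4]
(-35.4, 57.2, 74) [319.8 279.4]
(-35.4, 57.2, 79) [321.2 284.4]
```

>>> {"method": "apply_moves", "body": {
  "moves": "0.4 0.08 -0.06 0;0.4 0 0 0;0 0 0 0"
}}

```text
time_s: 4.77
eef_pos: [527.9, -34.8, 46.1]
orientation: [-1.393, 1.062, 1.368]
force: [-0.5, -0.2, -1.0]
grip_width: 46.7
```

```bash
python3 -c "
from h import *
go((582.3,-54.4),.239,(-50,31),30)"
```

```text
t 4.77 TCP jig [-48.2  31.9  46.1] tilt [ 0.024  0.008 -1.   ] turn units 0.03 shift [ 0.402  0.056 -0.024] F [-0.5 -0.2 -1. ] w 46.7
```

>>> {"method": "apply_moves", "body": {
  "moves": "0.12 0.05 -0.02 0;0.12 0 0 0;0 0 0 0"
}}

```text
time_s: 5.02
eef_pos: [528.0, -35.9, 39.8]
orientation: [-1.395, 1.06, 1.365]
force: [0.3, 0.2, 0.1]
grip_width: 47.2
```

>>> {"method": "apply_moves", "body": {
  "moves": "0.1 0 0 0;0 0 0 0"
}}

```text
time_s: 5.18
eef_pos: [529.0, -35.8, 37.0]
orientation: [-1.396, 1.058, 1.363]
force: [-0.1, 0.0, -0.3]
grip_width: 47.3
```

>>> {"method": "apply_moves", "body": {
  "moves": "0.1 0 0 0;0 0 0 0"
}}

```text
time_s: 5.35
eef_pos: [529.6, -35.7, 33.3]
orientation: [-1.397, 1.058, 1.362]
force: [-0.6, 0.0, 0.1]
grip_width: 46.8
```

```bash
python3 - <<'E'
from h import *
go((582.3,-54.4),.239,(-50,31),25)
cam('wrist','w3.png');cam('side','d3.png')
b=cv2.imread('pics/d3.png')
cv2.imwrite('pics/d3c.png',cv2.resize(b[165:265,220:340],None,fx=6,fy=6,interpolation=cv2.INTER_CUBIC))
E
```

```text
t 5.35 TCP jig [-46.8  30.6  33.3] tilt [ 0.032  0.008 -0.999] turn units 0.03 shift [0.206 0.087 0.01 ] F [-0.6  0.   0.1] w 46.8
```

View pics/w3.png

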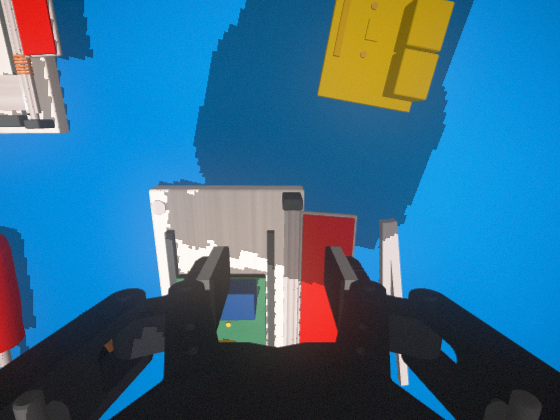

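View pics/d3c.png

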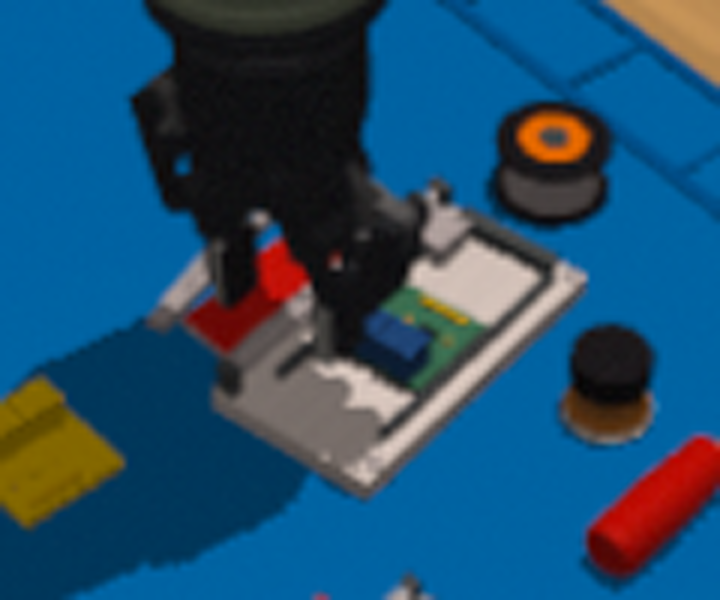

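>>> {"method": "apply_moves", "body": {
  "moves": "0.1 0.06 0 0;0 0 0 0"
}}

```text
time_s: 5.62
eef_pos: [527.9, -36.3, 29.6]
orientation: [-1.397, 1.057, 1.361]
force: [-1.0, -0.4, 1.8]
grip_width: 47.5
```

>>> {"method": "apply_moves", "body": {
  "moves": "0.1 0 0 0;0 0 0 0"
}}

```text
time_s: 5.78
eef_pos: [528.1, -36.0, 25.5]
orientation: [-1.398, 1.056, 1.361]
force: [-0.2, 0.4, 3.8]
grip_width: 46.8
```

>>> {"method": "apply_moves", "body": {
  "moves": "0.08 0 0 0;0 0 0 0"
}}

```text
time_s: 5.95
eef_pos: [528.1, -35.8, 22.1]
orientation: [-1.397, 1.056, 1.361]
force: [-0.5, 0.7, 4.9]
grip_width: 46.9
```

>>> {"method": "apply_moves", "body": {
  "moves": "0.08 0 0 0;0 0 0 0"
}}

```text
time_s: 6.12
eef_pos: [528.3, -35.9, 19.4]
orientation: [-1.397, 1.056, 1.361]
force: [-3.4, 1.2, 15.8]
grip_width: 46.6
```

```bash
python3 - <<'E'
from h import *
go((582.3,-54.4),.239,(-50,31),19)
cam('wrist','w4.png');cam('side','d4.png');cam('scene','s4.png')
b=cv2.imread('pics/d4.png')
a=cv2.resize(b[165:265,230:330],None,fx=5,fy=5,interpolation=cv2.INTER_CUBIC)
b=cv2.imread('pics/s4.png')
c=cv2.resize(b[180:280,265:325],None,fx=5,fy=5,interpolation=cv2.INTER_CUBIC)
cv2.imwrite('pics/c4.png',np.hstack([a,c]))
E
```

```text
t 6.12 TCP jig [-48.1  30.8  19.4] tilt [ 0.033  0.009 -0.999] turn units 0.03 shift [0.009 0.048 0.006] F [-3.4  1.2 15.8] w 46.6
```

View pics/c4.png

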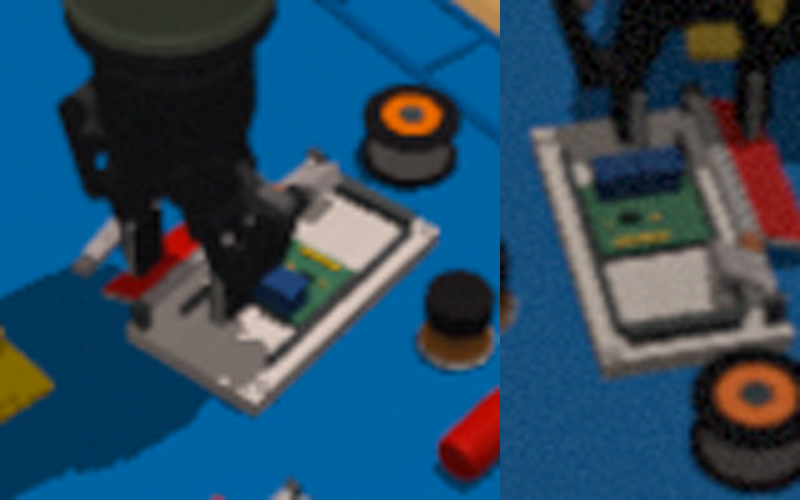

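View pics/w4.png

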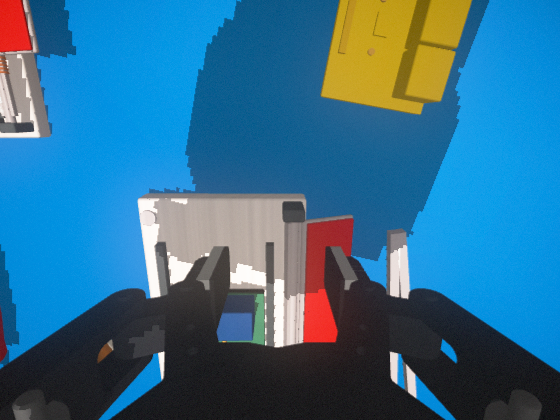

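>>> {"method": "apply_moves", "body": {
  "moves": "-0.05 0 0 0;0 0 0 0"
}}

```text
time_s: 6.43
eef_pos: [528.1, -35.8, 22.1]
orientation: [-1.397, 1.056, 1.361]
force: [-0.6, 1.3, 5.4]
grip_width: 46.9
```

>>> {"method": "apply_moves", "body": {
  "moves": "0 -0.15 0 0;0 -0.15 0 0"
}}

```text
time_s: 6.6
eef_pos: [538.1, -33.4, 22.6]
orientation: [-1.395, 1.058, 1.363]
force: [-3.7, -0.7, 4.4]
grip_width: 46.7
```

```bash
python3 - <<'E'
from h import *
go((582.3,-54.4),.239,(6,31),20.5)
E
```

```text
t 6.6 TCP jig [-37.9  30.9  22.6] tilt [ 0.03   0.009 -1.   ] turn units 0.03 shift [ 0.086 -1.096 -0.   ] F [-3.7 -0.7  4.4] w 46.7
```

>>> {"method": "apply_moves", "body": {
  "moves": "0.03 -0.15 0 0;0.01 -0.15 0 0;0 0 0 0"
}}

```text
time_s: 6.85
eef_pos: [549.8, -30.3, 21.4]
orientation: [-1.394, 1.06, 1.366]
force: [1.6, 0.6, 5.3]
grip_width: 46.9
```

```bash
python3 - <<'E'
from h import *
go((582.3,-54.4),.239,(6,31),21)
cam('side','d5.png');cam('scene','s5.png')
b=cv2.imread('pics/d5.png')
a=cv2.resize(b[165:265,230:330],None,fx=5,fy=5,interpolation=cv2.INTER_CUBIC)
b=cv2.imread('pics/s5.png')
c=cv2.resize(b[180:280,265:325],None,fx=5,fy=5,interpolation=cv2.INTER_CUBIC)
cv2.imwrite('pics/c5.png',np.hstack([a,c]))
E
```

```text
t 6.85 TCP jig [-25.8  31.1  21.4] tilt [ 0.027  0.008 -1.   ] turn units 0.03 shift [ 0.032 -0.795 -0.006] F [1.6 0.6 5.3] w 46.9
```

View pics/c5.png

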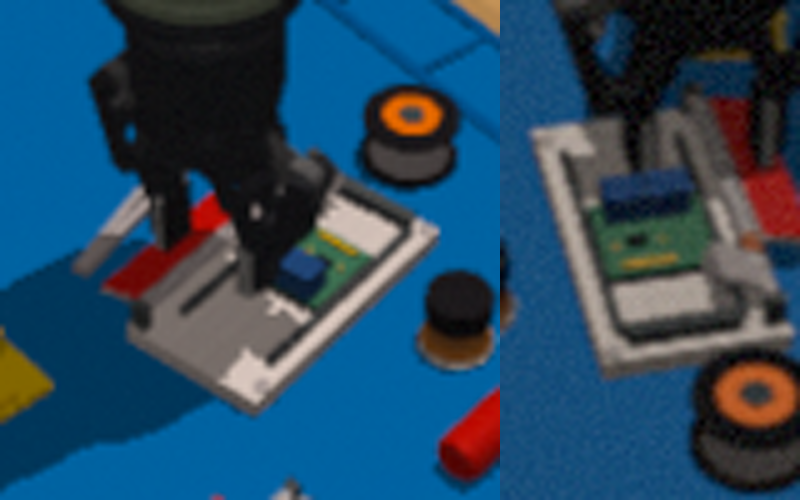

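The module is moving (relays now at about crop (645,195)) and the jaw is up. I'll keep pushing.

>>> {"method": "apply_moves", "body": {
  "moves": "0.01 -0.12 0 0;0.01 -0.15 0 0;0.01 -0.15 0 0;0 0 0 0"
}}

```text
time_s: 7.28
eef_pos: [565.3, -26.2, 20.8]
orientation: [-1.392, 1.063, 1.369]
force: [1.7, 1.1, 5.2]
grip_width: 46.7
```

```bash
python3 - <<'E'
from h import *
go((582.3,-54.4),.239,(6,31),21)
cam('side','d6.png');cam('scene','s6.png')
b=cv2.imread('pics/d6.png')
a=cv2.resize(b[165:265,230:330],None,fx=5,fy=5,interpolation=cv2.INTER_CUBIC)
b=cv2.imread('pics/s6.png')
c=cv2.resize(b[180:280,265:325],None,fx=5,fy=5,interpolation=cv2.INTER_CUBIC)
cv2.imwrite('pics/c6.png',np.hstack([a,c]))
E
```

```text
t 7.28 TCP jig [-9.9 31.5 20.8] tilt [ 0.024  0.008 -1.   ] turn units 0.03 shift [ 0.004 -0.397 -0.012] F [1.7 1.1 5.2] w 46.7
```

View pics/c6.png

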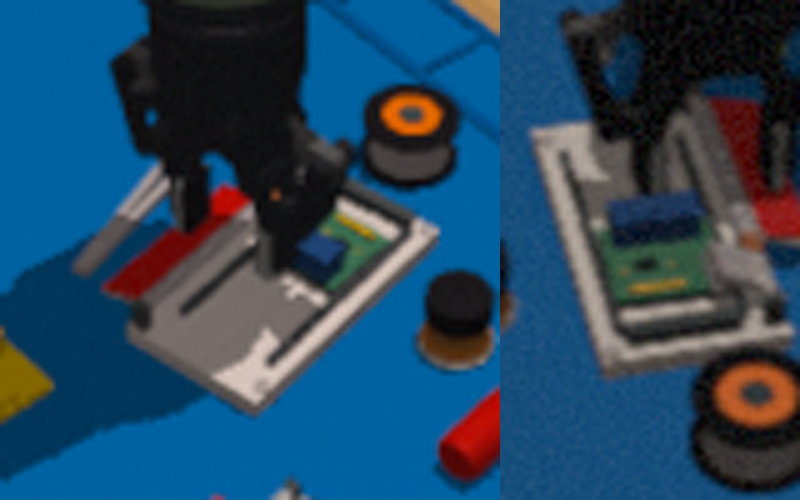

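>>> {"method": "apply_moves", "body": {
  "moves": "0 -0.14 0 0;0 -0.14 0 0;0 0 0 0"
}}

```text
time_s: 7.63
eef_pos: [575.8, -23.4, 21.3]
orientation: [-1.391, 1.064, 1.37]
force: [0.5, 0.7, 5.2]
grip_width: 47.0
```

>>> {"method": "apply_moves", "body": {
  "moves": "0 -0.07 0 0;0 0 0 0"
}}

```text
time_s: 7.8
eef_pos: [578.4, -22.7, 21.3]
orientation: [-1.391, 1.064, 1.371]
force: [1.3, 2.1, 5.0]
grip_width: 47.0
```

```bash
python3 - <<'E'
from h import *
go((582.3,-54.4),.239,(6,31),21)
E
```

```text
t 7.8 TCP jig [ 3.7 31.7 21.3] tilt [ 0.021  0.008 -1.   ] turn units 0.03 shift [ 0.009 -0.058 -0.018] F [1.3 2.1 5. ] w 47.0
```

>>> {"method": "apply_moves", "body": {
  "moves": "0 -0.05 0 0;0 0 0 0"
}}

```text
time_s: 7.97
eef_pos: [579.0, -22.6, 21.2]
orientation: [-1.389, 1.067, 1.373]
force: [-0.5, 1.0, 4.7]
grip_width: 47.0
```

>>> {"method": "apply_moves", "body": {
  "moves": "0 -0.05 0 0;0 0 0 0"
}}

```text
time_s: 8.13
eef_pos: [579.0, -22.7, 21.1]
orientation: [-1.386, 1.071, 1.375]
force: [1.6, 2.3, 5.5]
grip_width: 47.2
```

```bash
python3 - <<'E'
from h import *
go((582.3,-54.4),.239,(6,31),21)
cam('side','d7.png');cam('scene','s7.png')
b=cv2.imread('pics/d7.png')
a=cv2.resize(b[165:265,230:330],None,fx=5,fy=5,interpolation=cv2.INTER_CUBIC)
b=cv2.imread('pics/s7.png')
c=cv2.resize(b[180:280,265:325],None,fx=5,fy=5,interpolation=cv2.INTER_CUBIC)
cv2.imwrite('pics/c7.png',np.hstack([a,c]))
E
```

```text
t 8.13 TCP jig [ 4.3 31.5 21.1] tilt [ 0.014  0.007 -1.   ] turn units 0.01 shift [ 0.002 -0.042 -0.014] F [1.6 2.3 5.5] w 47.2
```

View pics/c7.png

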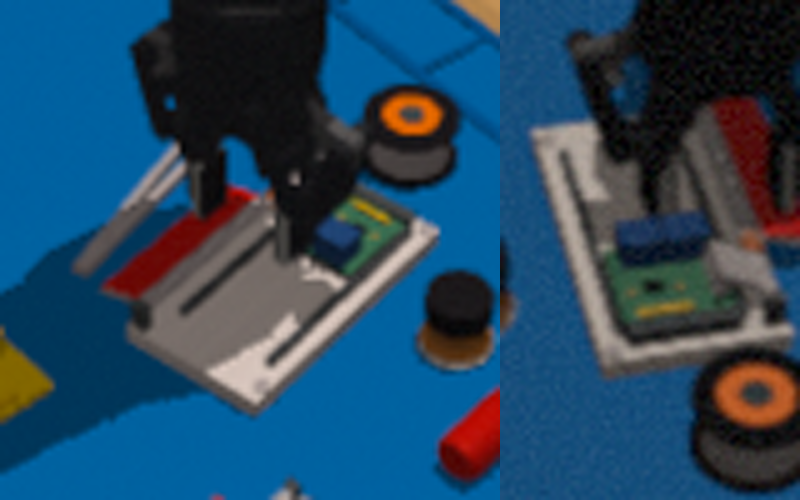

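>>> {"method": "apply_moves", "body": {
  "moves": "0 -0.12 0 0"
}}

```text
time_s: 8.32
eef_pos: [579.9, -22.8, 20.6]
orientation: [-1.382, 1.077, 1.38]
force: [-42.0, -7.3, 33.4]
grip_width: 47.4
```

>>> {"method": "apply_moves", "body": {
  "moves": "0 -0.2 0 0"
}}

```text
time_s: 8.4
eef_pos: [580.3, -23.3, 19.7]
orientation: [-1.373, 1.091, 1.389]
force: [-65.5, -7.8, 58.1]
grip_width: 47.0
```

```bash
python3 - <<'E'
from h import *
go((582.3,-54.4),.239,(6,31),21)
d=cam('scene','s8.png')
b=cv2.imread('pics/s8.png')
cv2.imwrite('pics/c8.png',cv2.resize(b[215:265,275:325],None,fx=11,fy=11,interpolation=cv2.INTER_CUBIC))
y=.239;J=(582.3,-54.4)
for q in [(65,-20,18),(65,10,18),(65,-20,21),(17,-20,34),(17,20,34),(17,0,34)]:
    w=[J[0]+np.cos(y)*q[0]-np.sin(y)*q[1],J[1]+np.sin(y)*q[0]+np.cos(y)*q[1],2+q[2]]
    print(q,np.round((proj(d,w)[0]-[275,215])*11,0))
E
```

```text
t 8.4 TCP jig [ 5.4 30.7 19.7] tilt [-0.009  0.004 -1.   ] turn units -0.03 shift [-0.033 -0.015  0.007] F [-65.5  -7.8  58.1] w 47.0
(65, -20, 18) [192. 328.]
(65, 10, 18) [342. 305.]
(65, -20, 21) [192. 318.]
(17, -20, 34) [138. 103.]
(17, 20, 34) [332.  74.]
(17, 0, 34) [235.  88.]
```

View pics/c8.png

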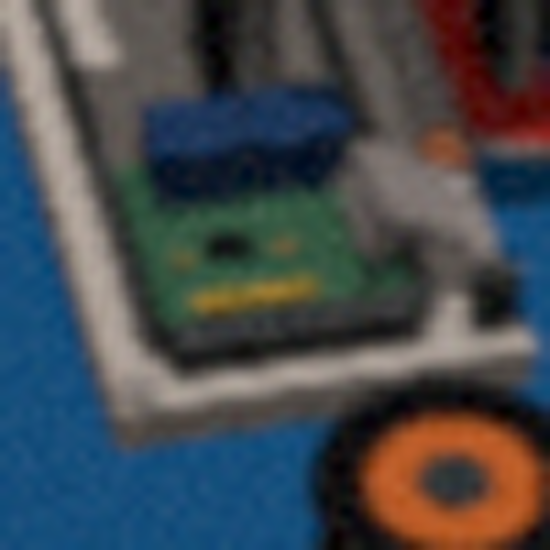

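The module stopped against the end stop: several pushes gave no advance and the reaction force rose. I'll relax, back off slightly, check it and then release the pedal.

>>> {"method": "apply_moves", "body": {
  "moves": "-0.02 0.04 0 0;0 0 0 0"
}}

```text
time_s: 8.62
eef_pos: [576.8, -24.1, 20.2]
orientation: [-1.368, 1.096, 1.393]
force: [-1.8, 1.2, 5.3]
grip_width: 47.4
```

```bash
python3 - <<'E'
from h import *
go((582.3,-54.4),.239,(4,31),21)
E
```

```text
t 8.62 TCP jig [ 1.8 30.8 20.2] tilt [-0.015  0.004 -1.   ] turn units -0.05 shift [-0.02  -0.055  0.006] F [-1.8  1.2  5.3] w 47.4
```

>>> {"method": "apply_moves", "body": {
  "moves": "-0.08 0.02 0 0;-0.1 0 0 0;-0.1 0 0 0;-0.1 0 0 0;-0.1 0 0 0"
}}

```text
time_s: 9.03
eef_pos: [576.6, -24.6, 40.6]
orientation: [-1.369, 1.096, 1.393]
force: [-0.2, -0.6, -0.2]
grip_width: 46.9
```

>>> {"method": "apply_moves", "body": {
  "moves": "-0.2 0 0 0;-0.5 0 0 0;-0.8 0 0 0;-0.8 0 0 0;-0.8 0 0 0"
}}

```text
time_s: 9.45
eef_pos: [574.9, -25.1, 166.1]
orientation: [-1.363, 1.103, 1.401]
force: [-0.0, 0.3, -0.1]
grip_width: 47.2
```

>>> {"method": "apply_moves", "body": {
  "moves": "-0.7 0.7 0 0;-0.4 0.8 0 0;0 0.6 0 0;0 0 0 0;0 0 0 0"
}}

```text
time_s: 9.87
eef_pos: [493.6, -45.5, 223.9]
orientation: [-1.37, 1.094, 1.39]
force: [1.3, 1.2, -0.3]
grip_width: 46.9
```

```bash
python3 - <<'E'
from h import *
go((582.3,-54.4),.239,(4,31),21)
d=cam('wrist','w9.png');ds=cam('scene','s9.png');cam('side','d9.png')
np.savez('w9.npz',extrinsics=d['extrinsics'],K=d['K'])
b=cv2.imread('pics/w9.png');y=.239;J=(582.3,-54.4)
pr=lambda d,q:proj(d,[J[0]+np.cos(y)*q[0]-np.sin(y)*q[1],J[1]+np.sin(y)*q[0]+np.cos(y)*q[1],2+q[2]])[0]
c=pr(d,(20,10,15)).astype(int);print(c)
a=cv2.imread('pics/d9.png')[165:265,230:330];s=cv2.imread('pics/s9.png')[180:280,255:335]
cv2.imwrite('pics/c9.png',np.hstack([cv2.resize(a,(440,440),interpolation=cv2.INTER_CUBIC),cv2.resize(s,(352,440),interpolation=cv2.INTER_CUBIC)]))
E
```

```text
t 9.87 TCP jig [-84.1  29.6 223.9] tilt [-0.012  0.004 -1.   ] turn units -0.05 shift [ 5.048 -2.256  0.014] F [ 1.3  1.2 -0.3] w 46.9
[259 270]
```

View pics/w9.png

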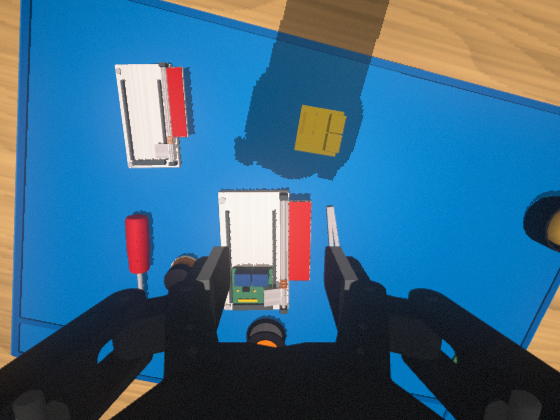

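View pics/c9.png

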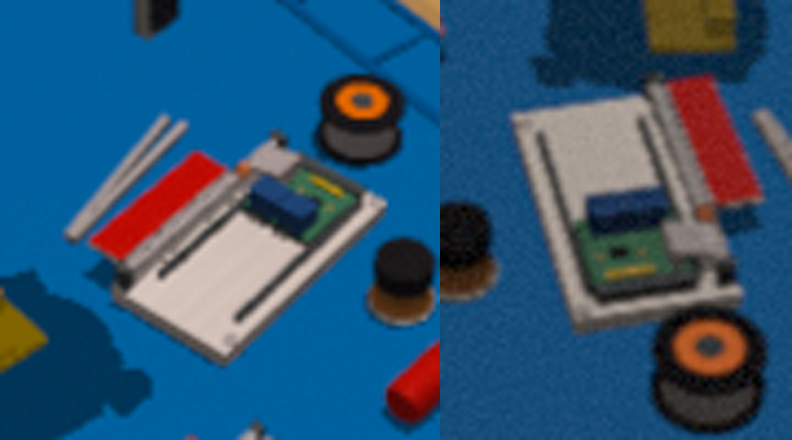

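```bash
python3 - <<'E'
from h import *
b=cv2.imread('pics/w9.png')
cv2.imwrite('pics/c10.png',cv2.resize(b[255:320,215:305],None,fx=8,fy=8,interpolation=cv2.INTER_CUBIC))
d=dict(np.load('w9.npz'));y=.239;J=(582.3,-54.4)
for q in [(65,-25,18),(65,25,18),(65,-25,21),(78,-38,12),(17,-20,34),(17,20,34),(17,-25,18),(33,-20,34),(33,20,34)]:
    w=[J[0]+np.cos(y)*q[0]-np.sin(y)*q[1],J[1]+np.sin(y)*q[0]+np.cos(y)*q[1],2+q[2]]
    print(q,np.round((proj(d,w)[0]-[215,255]+.5)*8,0))
print([(round(r['conf'],2),np.round(np.array(r['position'])*[560,420],1).tolist()) for r in models.pinpoint('stop','wrist')])
E
```

```text
(65, -25, 18) [144. 395.]
(65, 25, 18) [458. 393.]
(65, -25, 21) [141. 406.]
(78, -38, 12) [ 72. 447.]
(17, -20, 34) [150. 164.]
(17, 20, 34) [420. 162.]
(17, -25, 18) [131. 117.]
(33, -20, 34) [154. 262.]
(33, 20, 34) [422. 260.]
[(0.77, [150.0, 158.3]), (0.55, [252.5, 298.6])]
```

View pics/c10.png

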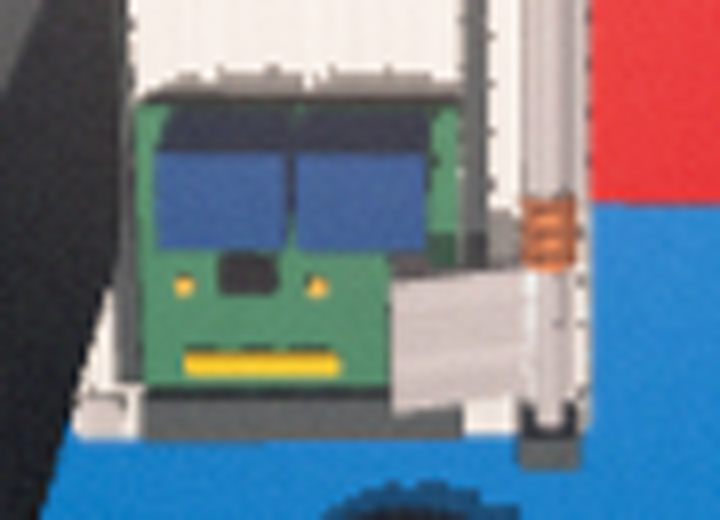

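The board's front edge meets the stop face directly at about crop row 390, with no floor showing between them. The jaw lies on the board at (455,335) and the bystanders haven't moved. Handing in.

```bash
python3 -c "
from h import *
print(workorder.close_job()); print(env.sense()['time_s'])"
```

```text
the job is handed in; nothing more can be done
None
the job is handed in; nothing more can be done
```

The relay module is in the larger jig, home against the end stop with the jaw clamped on the board. I handed the job in at about 10 s of the 42 s.

**What I did:** One fingertip pressed the red pedal down and held it there. The other pushed the module by its relays about 46 mm along the channel, under the raised jaw. I then backed off about 3 mm, let the pedal up and moved the arm clear.

**Last checks:**
- **Home against the stop:** the final pushes gave almost no further advance. The wrist picture shows the board edge against the stop face, with no channel floor between them.
- **Jaw:** it rests on the board in the pictures from all three cameras. I did not measure the clip angle.
- **Bystanders:** they looked unmoved in the final pictures, and the gripper was touching nothing.

**Forces:**
- The last confirming push was firmer than it needed to be. The wrist reading was about 88 N in total, under the 120 N limit, and as far as I can tell it went through the fingertips only.
- An earlier reading of about 16 N came when the pedal reached what I took to be its mechanical end, so I eased it up slightly.

**Pose disagreement:** my fitted jig pose was 1 to 2 mm off the pictures, and it placed the stop about 1 mm beyond where the module actually stopped. I relied on the contact and the picture instead.

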